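# Vent the vacuum food box and close its dust cover

## Robot

A 6-joint arm with a two-finger parallel gripper is mounted at the origin on a cart in front of the work surface, level with it; the furniture and walls round the work are solid. World frame = base frame: x ahead of the robot, y to its left, z up, the work surface at z = 0. Lengths are in m, angles in rad, forces in N, time in s.
With the tool pointing down it reaches from about 0.275 to 0.975 m from the base axis. Payload 8.4 kg.
Tool frame: the origin (TCP) lies at the very end of the fingers, on their centre line; the grasp point (between the pads) lies 19 mm behind it (bot.grip_depth is the distance from the TCP to the grasp point, in m); z points along the fingers, y is the line along which they close (so a half turn about z gives the same grasp; the last joint's range is limited). The gripper opens to 92 mm and grips with 3 to 60 N. Pads are 20 mm wide; open, the fingers measure 128 mm over their backs; the gripper's body (75 mm by 189 mm) begins 69 mm behind the grasp point.
Start: joints at [-1.146, 0.353, 1.633, -0, 1.155, -0.002], TCP at [0.259, -0.569, 0.175] pointing down, gripper open.
Joint ranges: [-2.63, 2.63], [-0.92, 2.1], [0.06, 2.66], [-1.3, 4.44], [0, 2.69], [-3.02, 3.02]. Speed limits (rad/s): [2.22, 2.22, 2.79, 3.14, 3.14, 3.14].

## Interface

Orientations are given as a rotation vector (axis times angle).
In Python, from station import monitor, eyes, bot gives the robot as it stands.
- The arm moves only by the shell command python3 -m pendant 'ROWS' [FORCE]. ROWS is JSON, a list of rows, each a list of 7 numbers: the turn, a rotation vector about the world's x, y, z in degrees, then the shift along the world's x, y, z in m, then the opening in per cent of the stroke, from 0 (shut) to 100 (fully open). A call has 1 to 10 rows; each row shifts and turns the commanded pose from where the row before left it; what a row does not reach is not made up. A row lasts 1/8 s, in which the tool goes at most 62.5 mm and 10.7 degrees, less where a joint would pass 70% of its speed; a pose out of reach is approached as far as the arm can. A call with a gripper value outside its range is refused whole. The fingers move at their own pace and stop on an object; FORCE is the grip in N (left out, the last holds). Time passes only in rows, so rows that do not move let the fingers close. It gives the time, the measured TCP pose, the force, the opening and the grip force at its end, in the units of the state.
- monitor.get_state(): the state, without advancing time (a new reading comes with each control period).
- eyes.capture(name): name is "side" or "top" or "wrist"; returns (picture, depth): 420x560x3 uint8, blue, green, red; 420x560 float32, m along the optical axis (not along the pixel's ray), 0 where there is no reading.
- eyes.camera_params(name): a dict with "fov_y" (degrees; the focal length in pixels is half the picture's height over the tangent of half this angle, whatever the lens; pixels are square), "cx", "cy" (the principal point, pixels), "camera_from_world" (4x4, takes a point from world to camera coordinates). Camera axes: x right, y down, z forward; pixel columns grow to the right and rows downward; lengths in m; the calibration is good to about 2 mm. A picture is of the moment at which its call begins: read the wrist's pose just before it. camera_params takes no time and is no camera call; for the wrist camera it gives the pose at the moment of the call.
- bot.close_job(): hands the job in; it is judged then, once.
The state is a dict: "t": time; "joint_pos": joint angles; "joint_velocities": joint speeds; "joint_efforts": joint torques, N m; "tool_pos": TCP position; "ee_rot": TCP orientation; "ft_force": force on the tool from outside, world axes, zero at the start; "ft_torque": the same for the moment, N m; "width": finger opening in m; "finger_force": force on a finger pad.
Only numpy, scipy, OpenCV 4.12 (cv2) and the standard library are available. Lean on these libraries where they do the work, as an engineer would, in place of code of your own. Each camera call takes 0.05 s, during which the arm holds its last target. There are 200 camera calls.

## Task

Let the air into the vacuum food box: unscrew the knurled brass lock nut on its valve (counter-clockwise from above) all the way to its stop, then press the red valve tip fully down, keep it down for about a second and let it spring back. Then lower the hinged blue dust cover gently until it is fully shut over the valve. Leave the nut unscrewed and do not disturb the other things on the worktop.

Things in the scene. Friction and masses are not known exactly. Their poses are not given: they have to be found in the camera images.
- vacuum_box: vacuum food box, fixed, left or right of the sink: white tub with grey top, 160 x 160 mm, 80 mm high to the rim. Origin: centre of underside, on the valve's axis; z up, x towards the hinge side. Its top is a well, 148 x 148 mm inside, walls 30 mm high above the deck (deck 50 mm above the worktop). In its middle: steel boss 33 mm across, 10 mm high, then the nut, then the red tip
- nut_mid (a point): middle of the brass knurled lock nut, on its axis: round, 42 mm across, 18 mm high, underside 10 mm above the deck when tight. Coarse thread: the nut climbs 2.9 mm per radian of unscrewing (8 mm in all). It rides on the valve pin: holding it down while it unscrews pushes the pin down, so let the gripper rise with it
- valve_nut (a joint): turn of the lock nut, rad: 0 = tight (the start), grows as it is unscrewed counter-clockwise seen from above, stops at 2.8 (about 160 degrees, so it takes two or more grasps). Turning takes about 0.12 N m
- pin_top (a point): centre of the top face of the red valve tip (16 mm across): 44 mm above the deck (16 mm above the tight nut, 8 mm above the unscrewed nut)
- valve_pin (a joint): how far the valve tip is pressed down, m: 0 = up, 0.007 = fully down. A spring pushes it back up; it takes about 4 N to start and 9 N fully down. The tight nut blocks it; it can go down only as far as the nut has climbed
- lid_hinge (a point): middle of the dust cover's hinge line, at rim height, 83 mm from the box's axis along the box's x; the hinge line runs along the box's y
- cover_edge (a point): middle of the blue dust cover's free edge, on its outer face. The cover is a shell 166 mm long from hinge to this edge, 160 mm wide, 24 mm deep (outer face 24 mm off the hinge line), with a 12 mm tab at the free edge and a flat white panel on the outer face; nearly upright at the start
- dust_cover (a joint): opening angle of the dust cover, rad: 0 = shut, flat over the well; about 1.57 = upright; stop at 1.8. Its hinge is stiff (0.15 N m): it stays where it is left and must be pushed all the way down
- carafe: bystander, leave alone: glass coffee carafe, black lid and handle, about 152 x 191 x 138 mm, loose, in the place at the sink that the box does not have; origin at its underside, z up
- cup: bystander, leave alone: striped espresso cup, 60 x 83 x 49 mm, in front of the sink; origin at its underside, z up
- honey: bystander, leave alone: honey jar, red lid, 61 x 85 mm high, in front of the sink; origin at its underside, z up

How it is judged:
On the way, in this order (a step that is already met when the one before it is completed fails the run):
1. the lock nut is unscrewed (more than 2.4 rad of its 2.8) (value of joint valve_nut above 2.4 rad), for 0.1 s.
2. the valve tip is held down (more than 5 mm of its 7) for 0.7 s (value of joint valve_pin above 0.005 m and value of joint valve_nut above 2.2 rad), for 0.7 s.
3. the dust cover is lowered shut over the valve (value of joint dust_cover below 0.06 rad), for 0.2 s.
At the end, for the whole second after the job is handed in: the nut is still unscrewed (over 2.2 rad), the valve tip is up again (within 1.5 mm) and the dust cover is shut (within 0.06 rad) (value of joint valve_nut above 2.2 rad and value of joint valve_pin below 0.0015 m and value of joint dust_cover below 0.06 rad); the robot touches nothing.
It fails at once if the dust cover is slammed (faster than 4 rad/s) (velocity of joint dust_cover below -4 rad/s).
It fails at once if another thing on the worktop is moved by more than 30 mm (distance of any of carafe, cup, honey from where it was at the start of the episode above 0.03 m).
It fails at once if another thing on the worktop is tipped over (angle between any of carafe, cup, honey's own z axis and vertical above 0.5 rad).
It also fails if it takes over 67 s, if anything falls off the work surface, if the arm or the gripper's body presses on something with over 40 N, if the wrist force passes 120 N, or if a joint passes its speed limit or range.

## Working session

There is one attempt and no reset: what is moved stays moved. The work goes in short steps, Python scripts to look and compute and a shell command to move; the robot and the scene stay as the last step left them, time stands still between calls to the robot, and variables do not carry over. Pictures are saved under pics/ and viewed, at most 11 in all, crops included, and the job is handed in when it is done.

```bash
mkdir -p pics; cat > h.py <<'E'
import numpy as np,cv2
from station import monitor,eyes,bot
def cap(n,f):
    p=eyes.camera_params(n); im,d=eyes.capture(n); cv2.imwrite('pics/'+f+'.png',im); np.savez('pics/'+f,d=d,**p); return im,d,p
def pt(f,u,v,z=None):
    q=np.load('pics/'+f+'.npz'); d=q['d']; fl=210/np.tan(np.radians(float(q['fov_y']))/2)
    r=np.array([(u-q['cx'])/fl,(v-q['cy'])/fl,1]); T=np.linalg.inv(q['camera_from_world'])
    if z is None: k=d[int(v),int(u)]
    else: k=(z-T[2,3])/(T[:3,:3]@r)[2]
    return T[:3,:3]@(r*k)+T[:3,3]
E
python3 - <<'E'
from h import *
a=cap('top','top1')[0];b=cap('side','side1')[0]
s=monitor.get_state();print(s['t'],s['tool_pos'],s['ee_rot'],s['width'])
E
```

```text
0.1 [ 0.25851276 -0.56849156  0.1741264 ] [-3.06914951e+00 -6.65039201e-01  4.14086558e-04] 0.09188623603494735
```

View pics/top1.png

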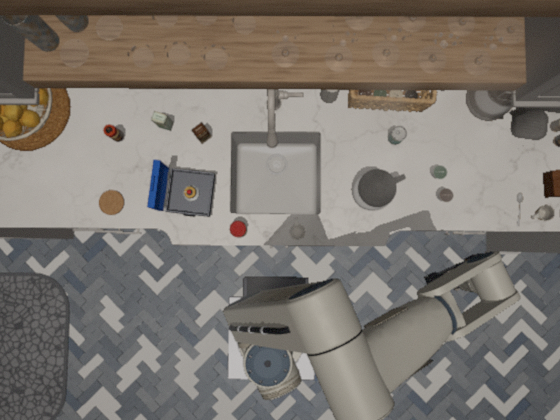

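View pics/side1.png

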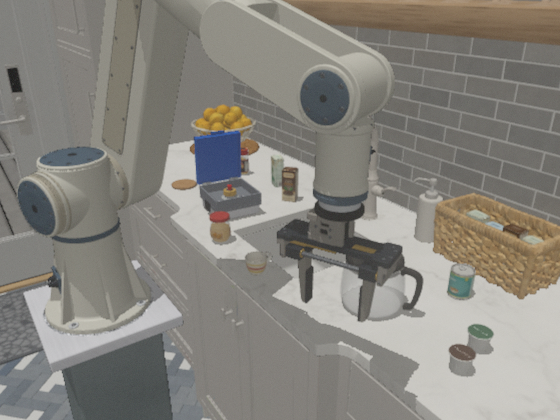

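Top view: the box is left of the sink, with its nut at about (190,192) and the blue cover standing on its left (+y) side. The carafe is to the right of the sink. The side view agrees.

```bash
python3 - <<'E'
from h import *
im=cv2.imread('pics/top1.png')[140:250,130:260]
cv2.imwrite('pics/c1.png',cv2.resize(im,None,fx=5,fy=5,interpolation=cv2.INTER_CUBIC))
for n,uv in dict(nut=(190,192),honey=(238,229),cup=(297,231)).items(): print(n,pt('top1',*uv))
for z in (.094,): print(pt('top1',190,192,z))
d=np.load('pics/top1.npz')['d']; print(d[186:199,184:197].round(3))
E
```

```text
nut [0.53075292 0.29261671 0.09571488]
honey [0.3997659  0.11938545 0.08181206]
cup [ 0.39648489 -0.09486579  0.00845239]
[0.53094196 0.29296007 0.094     ]
[[1.749 1.748 1.749 1.75  1.746 1.717 1.727 1.728 1.75  1.747 1.749 1.752
  1.753]
 [1.742 1.747 1.752 1.726 1.728 1.719 1.726 1.723 1.714 1.717 1.742 1.761
  1.748]
 [1.75  1.751 1.717 1.722 1.718 1.721 1.717 1.722 1.72  1.725 1.732 1.749
  1.744]
 [1.745 1.721 1.721 1.722 1.701 1.706 1.718 1.715 1.716 1.726 1.718 1.728
  1.738]
 [1.748 1.721 1.717 1.705 1.704 1.705 1.709 1.716 1.72  1.722 1.716 1.721
  1.748]
 [1.721 1.726 1.716 1.709 1.71  1.706 1.709 1.713 1.718 1.726 1.724 1.723
  1.736]
 [1.719 1.73  1.724 1.705 1.711 1.703 1.704 1.711 1.728 1.725 1.728 1.719
  1.754]
 [1.746 1.716 1.718 1.719 1.71  1.703 1.714 1.715 1.723 1.718 1.727 1.72
  1.737]
 [1.744 1.718 1.72  1.721 1.708 1.715 1.721 1.719 1.719 1.72  1.72  1.726
  1.745]
 [1.749 1.744 1.717 1.713 1.728 1.716 1.718 1.716 1.717 1.718 1.721 1.741
  1.739]
 [1.746 1.747 1.723 1.72  1.718 1.718 1.719 1.719 1.717 1.716 1.749 1.748
  1.741]
 [1.748 1.746 1.745 1.749 1.736 1.718 1.722 0.    1.727 1.743 1.741 1.741
  1.739]
 [1.75  1.75  1.74  1.741 1.747 1.746 1.733 1.746 1.745 1.751 1.744 1.741
  1.747]]
```

View pics/c1.png

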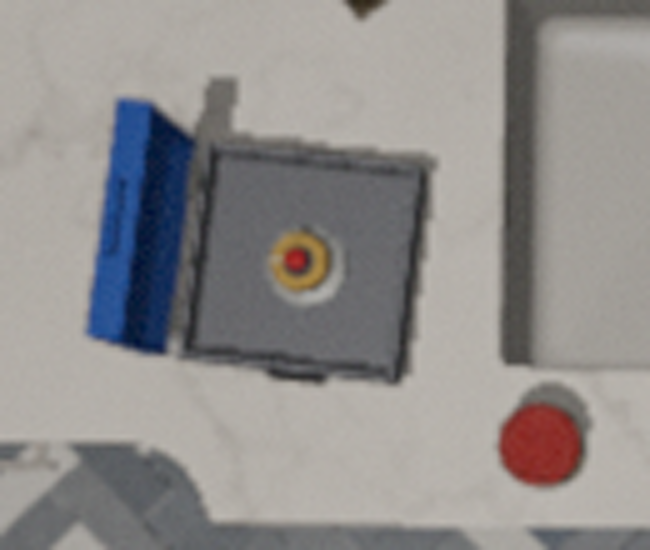

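The tip is at about (0.531, 0.294) and the box's x axis points roughly 83° from world x. The cover is close to upright. I'll go above the valve with the fingers closing roughly along the box's y.

```bash
python3 -m pendant '[[0,0,0,0,0,0.06,100],[0,0,0,0,0,0.04,100],[0,0,2.6,0.018,0.057,0,100],[0,0,2.6,0.018,0.057,0,100],[0,0,2.6,0.018,0.057,0,100],[0,0,2.6,0.018,0.057,0,100],[0,0,2.6,0.018,0.057,0,100],[0,0,2.6,0.018,0.057,0,100],[0,0,2.6,0.018,0.057,0,100],[0,0,2.6,0.018,0.057,0,70]]' 20
python3 -m pendant '[[0,0,2.6,0.018,0.057,0,70],[0,0,2.6,0.018,0.057,0,70],[0,0,2.6,0.018,0.057,0,70],[0,0,2.6,0.018,0.057,0,70],[0,0,2.6,0.018,0.057,0,70],[0,0,2.6,0.018,0.057,0,70],[0,0,2.6,0.018,0.057,0,70],[0,0,0,0,0,0,70],[0,0,0,0,0,0,70]]'
python3 - <<'E'
from h import *
cap('wrist','w1')
s=monitor.get_state();print(s['tool_pos'],s['ee_rot'],s['width'],s['joint_pos'])
E
```

```text
t: 1.35
tool_pos: [0.4028, -0.1111, 0.2748]
ee_rot: [2.899, 1.21, 0.0]
ft_force: [2.2, -0.7, 0.7]
width: 0.0837
finger_force: 0.0
t: 2.48
tool_pos: [0.5281, 0.2856, 0.2741]
ee_rot: [2.672, 1.652, -0.003]
ft_force: [0.8, -0.8, 0.2]
width: 0.0645
finger_force: 0.0
[0.52822053 0.28511332 0.27445344] [ 2.67228640e+00  1.65129358e+00 -1.85780172e-03] 0.06435579150474949 [ 4.92679067e-01  2.37761362e-01  1.56906388e+00 -3.54215560e-04
  1.33593146e+00  9.56555669e-01]
```

View pics/w1.png

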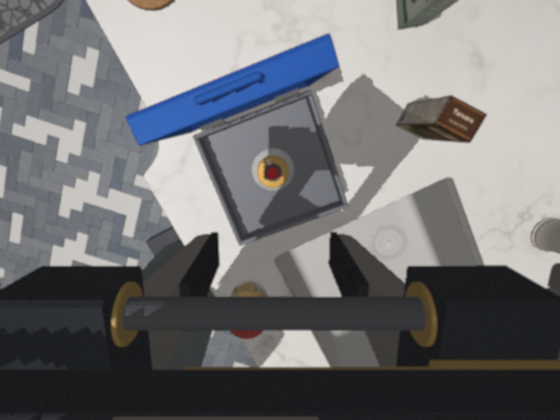

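Wrist view: nut and tip at about (272,172). The rim corners are at about (195,135), (310,95), (345,205) and (240,242). The blue cover is at the upper left.

```bash
python3 - <<'E'
from h import *
print('tip',pt('w1',272,173,.094),pt('w1',272,173)); print('nut',pt('w1',271.5,172,.078))
c=[pt('w1',u,v,.08) for u,v in((195,135),(310,95),(346,206),(240,242))]; print(np.array(c).round(3),np.mean(c,0))
q=np.load('pics/w1.npz'); print('cam',np.linalg.inv(q['camera_from_world'])[:3,3])
for uv in((150,130),(320,60),(240,85),(335,70),(130,120)): print(uv,pt('w1',*uv).round(3))
E
```

```text
tip [0.53287557 0.30075744 0.094     ] [0.53285687 0.30072366 0.09370583]
nut [0.53186153 0.30038957 0.078     ]
[[0.466 0.386 0.08 ]
 [0.617 0.364 0.08 ]
 [0.601 0.215 0.08 ]
 [0.45  0.234 0.08 ]] [0.53345843 0.2997828  0.08      ]
cam [0.55763155 0.34549334 0.48352824]
(150, 130) [0.476 0.388 0.246]
(320, 60) [0.609 0.375 0.247]
(240, 85) [0.551 0.383 0.258]
(335, 70) [0.676 0.383 0.   ]
(130, 120) [0.467 0.4   0.247]
```

```bash
python3 -m pendant '[[0,0,-6,0.0038,0.015,-0.03,70],[0,0,0,0,0,-0.055,70],[0,0,0,0,0,-0.055,70],[0,0,0,0,0,-0.05,70],[0,0,0,0,0,-0.027,70],[0,0,0,0,0,0,70],[0,0,0,0,0,0,70]]' 30
python3 - <<'E'
from h import *
cap('side','s2');im=cv2.imread('pics/s2.png')[100:260,140:340];cv2.imwrite('pics/s2c.png',cv2.resize(im,None,fx=3.5,fy=3.5))
E
```

```text
t: 3.4
tool_pos: [0.5335, 0.3008, 0.0594]
ee_rot: [2.756, 1.509, 0.003]
ft_force: [0.8, 0.5, 0.3]
width: 0.0642
finger_force: 0.0
```

View pics/s2c.png

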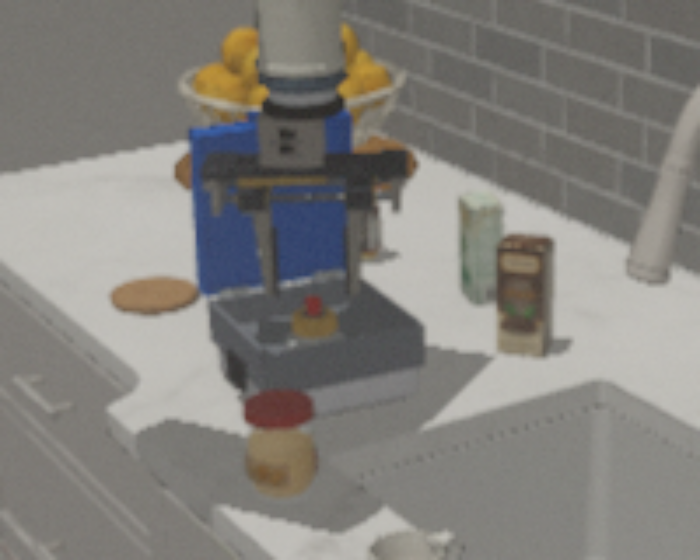

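```bash
python3 - <<'E'
from h import *
s=monitor.get_state();print(s['tool_pos'],s['ft_force'])
q=np.load('pics/s2.npz');fl=210/np.tan(np.radians(float(q['fov_y']))/2)
def pj(p):
    c=q['camera_from_world']@np.r_[p,1];return fl*c[0]/c[2]+float(q['cx']),fl*c[1]/c[2]+float(q['cy'])
for p in (s['tool_pos'],[.532,.300,.094]):
    u,v=pj(np.array(p)); print(u,v,(u-140)*3.5,(v-100)*3.5)
print('side tip',pt('s2',140+313/3.5,100+305/3.5), 'fingers', pt('s2',140+270/3.5,100+275/3.5),pt('s2',140+352/3.5,100+275/3.5))
E
```

```text
[0.53373864 0.30114839 0.05970603] [ 0.03096709 -0.08085839 -0.3764872 ]
229.46023387099694 193.87848959779342 313.1108185484893 328.57471359227696
228.7023011265071 184.60703574821127 310.4580539427749 296.12462511873946
side tip [0.5310351  0.29389892 0.08709979] fingers [0.49671564 0.31263332 0.11921161] [0.56135787 0.26978401 0.11851549]
```

The fingers blend into the grey well, but their positions agree with the projection and they straddle the nut. I'll go slightly lower, grip, and take the first stroke.

```bash
python3 -m pendant '[[0,0,0,-0.0012,-0.0008,-0.004,70],[0,0,0,0,0,0,30],[0,0,0,0,0,0,30],[0,0,0,0,0,0,30],[0,0,0,0,0,0,30]]' 30
python3 -m pendant '[[0,0,8,0,0,0.0004,30],[0,0,8,0,0,0.0004,30],[0,0,8,0,0,0.0004,30],[0,0,8,0,0,0.0004,30],[0,0,8,0,0,0.0004,30],[0,0,8,0,0,0.0004,30],[0,0,0,0,0,0,30]]'
python3 -c "
from h import *
s=monitor.get_state();print(s['ft_torque'],s['joint_pos'])"
```

```text
t: 4.08
tool_pos: [0.5313, 0.3003, 0.0538]
ee_rot: [-2.755, -1.51, 0.0]
ft_force: [-0.2, -0.0, -0.3]
width: 0.0281
finger_force: 0.0
t: 4.95
tool_pos: [0.5313, 0.3003, 0.0562]
ee_rot: [-1.904, -2.499, 0.0]
ft_force: [0.2, -0.5, -0.5]
width: 0.0273
finger_force: 0.0
[-0.03119546 -0.13097868  0.04068252] [ 5.11952511e-01  4.62542295e-01  1.76194094e+00 -8.83245888e-06
  9.17138617e-01  2.43125542e-01]
```

The fingers closed to 28 mm with no force, so the nut isn't between them. I'll look.

```bash
python3 - <<'E'
from h import *
a=cap('side','s3')[0][130:250,160:310];b=cap('wrist','w3')[0]
a=cv2.resize(a,(525,420),interpolation=cv2.INTER_CUBIC);b=b[140:400,150:430]
b=cv2.resize(b,(275,420//1-164))
o=np.zeros((420,800,3),np.uint8);o[:,:525]=a;o[:256,525:]=b;cv2.imwrite('pics/m3.png',o)
E
```

```text
(no output)
```

View pics/m3.png

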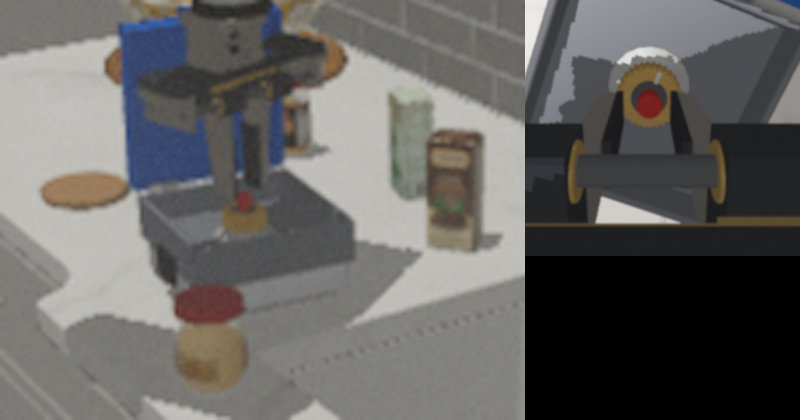

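```bash
python3 - <<'E'
from h import *
# wrist patch rows
for v in (85,95,100,110):
  for x in (605,612,617,622,650,672,677,682,690):
    u=150+(x-525)*280/275; w=140+v*260/256
    print((x,v),pt('w3',u,w).round(3),end=' ')
  print()
for x in (200,222,235,244,255,262,270):
  for y in (150,175,190): print((x,y),pt('s3',160+x/3.5,130+y/3.5).round(3),end=' ')
  print()
s=monitor.get_state();print(s['tool_pos'],s['width'],s['finger_force'],bot.grip_depth)
E
```

```text
(605, 85) [0.502 0.292 0.05 ] (612, 85) [0.507 0.294 0.052] (617, 85) [0.51  0.296 0.054] (622, 85) [0.514 0.304 0.077] (650, 85) [0.531 0.309 0.078] (672, 85) [0.545 0.312 0.077] (677, 85) [0.548 0.313 0.077] (682, 85) [0.556 0.308 0.053] (690, 85) [0.562 0.308 0.05 ] 
(605, 95) [0.506 0.303 0.101] (612, 95) [0.51  0.304 0.101] (617, 95) [0.512 0.306 0.103] (622, 95) [0.515 0.307 0.103] (650, 95) [0.531 0.307 0.093] (672, 95) [0.542 0.314 0.103] (677, 95) [0.545 0.315 0.103] (682, 95) [0.548 0.314 0.1  ] (690, 95) [0.553 0.316 0.101] 
(605, 100) [0.507 0.303 0.109] (612, 100) [0.511 0.304 0.109] (617, 100) [0.513 0.306 0.11 ] (622, 100) [0.516 0.306 0.109] (650, 100) [0.532 0.305 0.094] (672, 100) [0.542 0.313 0.108] (677, 100) [0.545 0.314 0.11 ] (682, 100) [0.547 0.315 0.109] (690, 100) [0.552 0.316 0.109] 
(605, 110) [0.509 0.304 0.124] (612, 110) [0.512 0.305 0.125] (617, 110) [0.514 0.307 0.126] (622, 110) [0.517 0.3   0.108] (650, 110) [0.534 0.298 0.093] (672, 110) [0.544 0.307 0.109] (677, 110) [0.543 0.314 0.126] (682, 110) [0.546 0.314 0.125] (690, 110) [0.549 0.316 0.125] 
(200, 150) [0.54  0.397 0.105] (200, 175) [0.534 0.388 0.082] (200, 190) [0.525 0.372 0.074] 
(222, 150) [0.506 0.283 0.146] (222, 175) [0.503 0.281 0.123] (222, 190) [0.508 0.291 0.103] 
(235, 150) [0.52  0.285 0.143] (235, 175) [0.52  0.286 0.118] (235, 190) [0.519 0.286 0.103] 
(244, 150) [0.586 0.39  0.098] (244, 175) [0.673 0.556 0.   ] (244, 190) [0.574 0.372 0.063] 
(255, 150) [0.544 0.289 0.136] (255, 175) [0.548 0.298 0.108] (255, 190) [0.585 0.368 0.062] 
(262, 150) [0.552 0.291 0.134] (262, 175) [0.551 0.29  0.11 ] (262, 190) [0.549 0.289 0.095] 
(270, 150) [0.616 0.39  0.091] (270, 175) [0.602 0.367 0.074] (270, 190) [0.598 0.361 0.061] 
[0.53134121 0.3002756  0.05617234] 0.027405308445002843 0.0 0.0187
```

```bash
python3 - <<'E'
from h import *
for f in('side1','s3','w1','w3'): 
    q=np.load('pics/'+f+'.npz')
print('side1', [pt('side1',u,v).round(3) for u,v in((303,295),(307,300),(365,314),(368,318))])
# wrist: tip region scan per column, lowest z finger point
for f,us in (('w1',(205,212,216,335,340,346)),('w3',(232,240,246,300,308,314))):
  for u in us:
    print(f,u,[(v,*pt(f,u,v).round(3)[1:]) for v in range(225,262,4)])
E
```

```text
side1 [array([ 0.228, -0.524,  0.226]), array([ 0.23 , -0.532,  0.22 ]), array([ 0.272, -0.627,  0.231]), array([ 0.497, -0.417,  0.003])]
w1 205 [(225, np.float64(0.263), np.float64(-0.001)), (229, np.float64(0.257), np.float64(-0.0)), (233, np.float64(0.251), np.float64(-0.001)), (237, np.float64(0.312), np.float64(0.321)), (241, np.float64(0.311), np.float64(0.327)), (245, np.float64(0.311), np.float64(0.334)), (249, np.float64(0.31), np.float64(0.34)), (253, np.float64(0.31), np.float64(0.345)), (257, np.float64(0.309), np.float64(0.348)), (261, np.float64(0.307), np.float64(0.348))]
w1 212 [(225, np.float64(0.258), np.float64(-0.0)), (229, np.float64(0.252), np.float64(0.0)), (233, np.float64(0.311), np.float64(0.315)), (237, np.float64(0.31), np.float64(0.322)), (241, np.float64(0.31), np.float64(0.328)), (245, np.float64(0.308), np.float64(0.331)), (249, np.float64(0.306), np.float64(0.332)), (253, np.float64(0.304), np.float64(0.331)), (257, np.float64(0.303), np.float64(0.332)), (261, np.float64(0.301), np.float64(0.333))]
w1 216 [(225, np.float64(0.255), np.float64(-0.0)), 
[... 3814 characters left out ...]
.float64(0.109)), (245, np.float64(0.315), np.float64(0.117)), (249, np.float64(0.315), np.float64(0.122)), (253, np.float64(0.315), np.float64(0.128)), (257, np.float64(0.315), np.float64(0.133)), (261, np.float64(0.314), np.float64(0.137))]
w3 314 [(225, np.float64(0.309), np.float64(0.052)), (229, np.float64(0.306), np.float64(0.052)), (233, np.float64(0.304), np.float64(0.053)), (237, np.float64(0.315), np.float64(0.102)), (241, np.float64(0.315), np.float64(0.109)), (245, np.float64(0.315), np.float64(0.115)), (249, np.float64(0.315), np.float64(0.121)), (253, np.float64(0.316), np.float64(0.128)), (257, np.float64(0.316), np.float64(0.134)), (261, np.float64(0.316), np.float64(0.138))]
```

Depth shows the true fingertips about 40 mm above the reported TCP, consistently in all the views. So I must go about 41 mm lower. First I'll open, turn back and descend, then grip.

```bash
python3 -m pendant '[[0,0,-10,0,0,0,70],[0,0,-10,0,0,0,70],[0,0,-10,0,0,0,70],[0,0,-10,0,0,0,70],[0,0,-8,0,0,0,70],[0,0,0,0,0,-0.02,70],[0,0,0,0,0,-0.015,70],[0,0,0,0,0,-0.006,70],[0,0,0,0,0,0,70]]' 30
python3 -m pendant '[[0,0,0,0,0,0,35],[0,0,0,0,0,0,35],[0,0,0,0,0,0,35],[0,0,0,0,0,0,35]]' 30
```

```text
t: 6.18
tool_pos: [0.5311, 0.3002, 0.0148]
ee_rot: [-2.755, -1.509, 0.001]
ft_force: [0.2, -0.3, 0.6]
width: 0.0643
finger_force: 0.0
t: 6.68
tool_pos: [0.5331, 0.2998, 0.0158]
ee_rot: [2.753, 1.51, 0.004]
ft_force: [6.3, -4.3, -0.3]
width: 0.0398
finger_force: 30.0
```

Gripped, with the nut at 39.8 mm and 30 N. I'll take the first stroke and let the gripper rise.

```bash
python3 -m pendant '[[0,0,0,0.002,-0.001,0,35],[0,0,8,0,0,0.0004,35],[0,0,8,0,0,0.0004,35],[0,0,8,0,0,0.0004,35],[0,0,8,0,0,0.0004,35],[0,0,8,0,0,0.0004,35],[0,0,8,0,0,0.0004,35],[0,0,0,0,0,0,35]]'
python3 -c "
from h import *
cap('wrist','w4')
s=monitor.get_state();print(s['ft_torque'],s['ft_force'],s['width'])
im=cv2.imread('pics/w4.png')[120:330,150:430];cv2.imwrite('pics/w4c.png',cv2.resize(im,None,fx=2.5,fy=2.5))"
```

```text
t: 7.68
tool_pos: [0.5332, 0.2996, 0.0179]
ee_rot: [-1.904, -2.498, -0.0]
ft_force: [-2.6, 1.0, 2.8]
width: 0.0396
finger_force: 30.0
[ 0.27703532  0.38301641 -0.02336674] [-2.84475977  1.52710552  3.81069007] 0.03993425309304964
```

View pics/w4c.png

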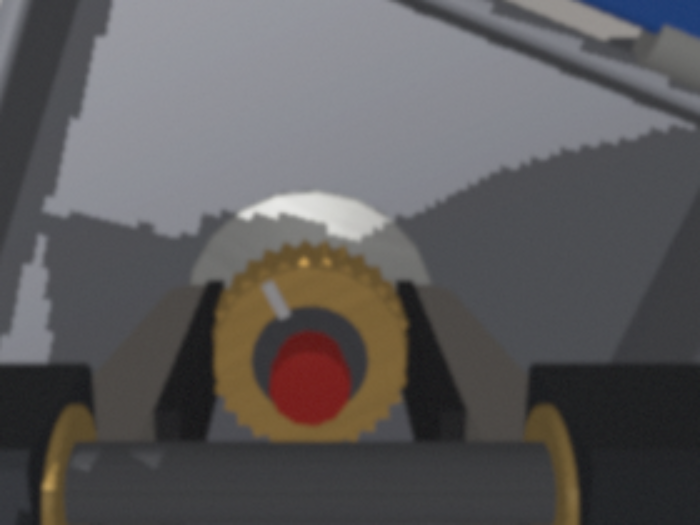

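The nut is held between the pads, and its white mark has turned counter-clockwise by about the stroke. I'll repeat.

```bash

python3 -m pendant '[[0,0,0,0,0,0,60],[0,0,0,0,0,0,60],[0,0,-10,0,0,0,60],[0,0,-10,0,0,0,60],[0,0,-10,0,0,0,60],[0,0,-10,0,0,0,60],[0,0,-8,0,0,0,35],[0,0,0,0,0,0,35],[0,0,0,0,0,0,35],[0,0,0,0,0,0,35]]' 30
python3 -m pendant '[[0,0,8,0,0,0.0004,35],[0,0,8,0,0,0.0004,35],[0,0,8,0,0,0.0004,35],[0,0,8,0,0,0.0004,35],[0,0,8,0,0,0.0004,35],[0,0,8,0,0,0.0004,35],[0,0,0,0,0,0,35]]'
python3 -m pendant '[[0,0,0,0,0,0,60],[0,0,0,0,0,0,60],[0,0,-10,0,0,0,60],[0,0,-10,0,0,0,60],[0,0,-10,0,0,0,60],[0,0,-10,0,0,0,60],[0,0,-8,0,0,0,35],[0,0,0,0,0,0,35],[0,0,0,0,0,0,35],[0,0,0,0,0,0,35]]' 30
python3 -m pendant '[[0,0,8,0,0,0.0004,35],[0,0,8,0,0,0.0004,35],[0,0,8,0,0,0.0004,35],[0,0,8,0,0,0.0004,35],[0,0,8,0,0,0.0004,35],[0,0,8,0,0,0.0004,35],[0,0,0,0,0,0,35]]'
python3 -c "
from h import *
cap('wrist','w5')
s=monitor.get_state();print(s['ft_torque'],s['ft_force'],s['width'])
im=cv2.imread('pics/w5.png')[120:330,150:430];cv2.imwrite('pics/w5c.png',cv2.resize(im,None,fx=2.5,fy=2.5))"
```

```text
t: 8.98
tool_pos: [0.533, 0.2994, 0.0174]
ee_rot: [-2.754, -1.512, 0.001]
ft_force: [-2.5, 2.8, -0.2]
width: 0.0399
finger_force: 30.0
t: 9.85
tool_pos: [0.5333, 0.2993, 0.02]
ee_rot: [-1.902, -2.5, 0.0]
ft_force: [-1.1, 1.9, 0.2]
width: 0.0394
finger_force: 30.8
t: 11.1
tool_pos: [0.5332, 0.2994, 0.0202]
ee_rot: [-2.754, -1.512, -0.0]
ft_force: [-3.3, 1.6, 3.9]
width: 0.0396
finger_force: 31.1
t: 11.98
tool_pos: [0.5334, 0.2994, 0.0224]
ee_rot: [-1.903, -2.5, -0.0]
ft_force: [-2.3, 1.7, 2.6]
width: 0.0401
finger_force: 30.0
[0.38930337 0.29651373 0.06972331] [-3.01032251  3.0776958   2.00303618] 0.03964066967534834
```

View pics/w5c.png

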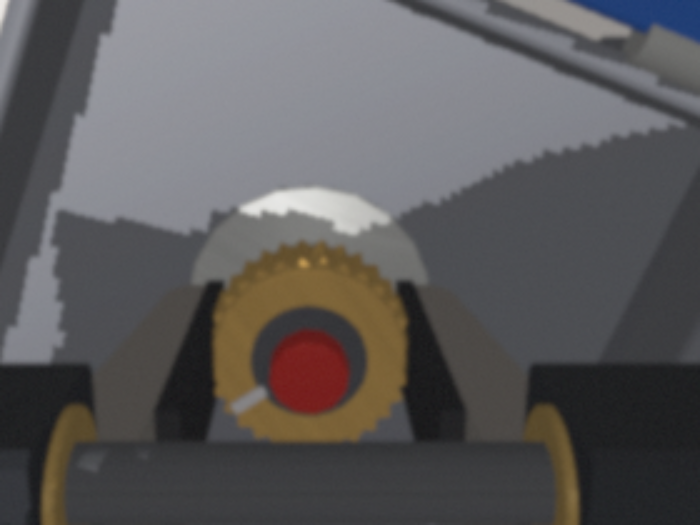

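The mark has moved about 91° more, so the total is about 143°. One more short stroke to the stop, then open, rise, shut the fingers and hover over the tip.

```bash

python3 -m pendant '[[0,0,0,0,0,0,60],[0,0,0,0,0,0,60],[0,0,-10,0,0,0,60],[0,0,-10,0,0,0,60],[0,0,-4,0,0,0,35],[0,0,0,0,0,0,35],[0,0,0,0,0,0,35],[0,0,0,0,0,0,35]]' 30
python3 -m pendant '[[0,0,6,0,0,0.0003,35],[0,0,6,0,0,0.0003,35],[0,0,6,0,0,0.0003,35],[0,0,2,0,0,0,35],[0,0,0,0,0,0,35]]'
python3 -c "
from h import *
cap('wrist','w6')
s=monitor.get_state();print(s['ft_torque'],s['ft_force'],s['width'])
im=cv2.imread('pics/w6.png')[120:330,150:430];cv2.imwrite('pics/w6c.png',cv2.resize(im,None,fx=2.5,fy=2.5))"
python3 -m pendant '[[0,0,0,0,0,0,60],[0,0,0,0,0,0,60],[0,0,0,0,0,0.05,60],[0,0,0,0,0,0,0],[0,0,0,0,0,0,0],[0,0,0,0,0,0,0],[0,0,0,0,0,0,0],[0,0,0,0,0,0,0]]'
```

```text
t: 13.02
tool_pos: [0.5332, 0.2991, 0.0223]
ee_rot: [-2.38, -2.051, 0.001]
ft_force: [-1.7, -0.1, 1.0]
width: 0.0398
finger_force: 30.0
t: 13.65
tool_pos: [0.5333, 0.2993, 0.0232]
ee_rot: [-1.99, -2.43, 0.0]
ft_force: [-0.2, -0.1, -1.3]
width: 0.0399
finger_force: 30.0
[ 0.08196654 -0.02287947 -0.54928506] [-0.71920217  1.19784724  0.09255278] 0.039942458682874396
t: 14.7
tool_pos: [0.533, 0.2991, 0.0727]
ee_rot: [-1.988, -2.432, 0.001]
ft_force: [-0.6, 0.7, -0.5]
width: 0.0075
finger_force: 0.0
```

View pics/w6c.png

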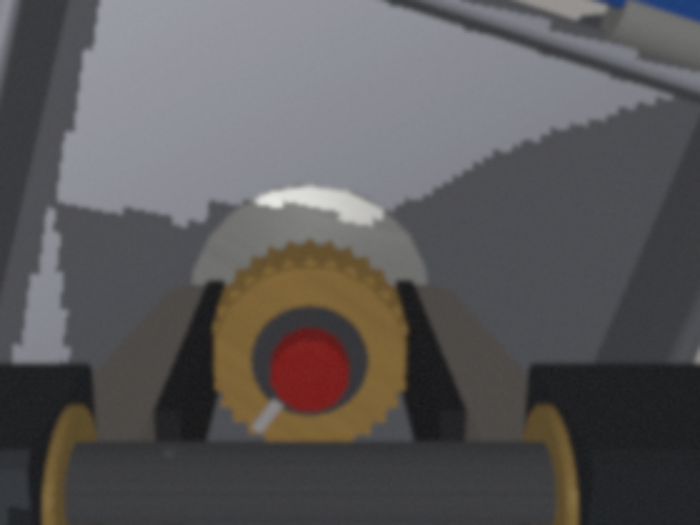

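The reaction moment of −0.55 N m shows the nut is at its stop, and the mark has moved on again. Next I'll press the tip.

```bash

python3 -m pendant '[[0,0,0,0,0,-0.013,0],[0,0,0,0,0,-0.004,0],[0,0,0,0,0,-0.003,0],[0,0,0,0,0,-0.003,0],[0,0,0,0,0,-0.002,0],[0,0,0,0,0,0,0]]'
python3 -m pendant '[[0,0,0,0,0,-0.001,0],[0,0,0,0,0,-0.001,0],[0,0,0,0,0,0,0]]'
```

```text
t: 15.45
tool_pos: [0.5328, 0.299, 0.0485]
ee_rot: [-1.988, -2.432, 0.002]
ft_force: [-3.3, -2.5, 6.9]
width: 0.0005
finger_force: 3.6
t: 15.82
tool_pos: [0.5329, 0.299, 0.0475]
ee_rot: [-1.988, -2.432, 0.001]
ft_force: [-6.5, -4.9, 14.8]
width: 0.0004
finger_force: 7.5
```

The reading went from 7 N to 15 N over the last 2 mm, so the tip is bottomed. I'll hold it about 1.1 s and then release.

```bash

python3 -m pendant '[[0,0,0,0,0,0,0],[0,0,0,0,0,0,0],[0,0,0,0,0,0,0],[0,0,0,0,0,0,0],[0,0,0,0,0,0,0],[0,0,0,0,0,0,0],[0,0,0,0,0,0,0],[0,0,0,0,0,0,0],[0,0,0,0,0,0,0]]'
python3 -m pendant '[[0,0,0,0,0,0.004,0],[0,0,0,0,0,0.01,0],[0,0,0,0,0,0.04,0],[0,0,0,0,0,0.06,0],[0,0,0,0,0,0.06,0],[0,0,0,0,0,0.05,0],[0,0,0,0,0,0,0]]'
python3 -c "
from h import *
cap('wrist','w7');cap('side','s7')
T=monitor.get_state();print(T['tool_pos'])
a=cv2.imread('pics/w7.png');b=cv2.imread('pics/s7.png')[110:260,150:310]
o=np.zeros((300,800,3),np.uint8);o[:,:400]=cv2.resize(a,(400,300));o[:,480:]=cv2.resize(b,(320,300));cv2.imwrite('pics/m7.png',o)"
```

```text
t: 16.95
tool_pos: [0.5329, 0.299, 0.0475]
ee_rot: [-1.988, -2.432, 0.001]
ft_force: [-6.2, -3.0, 14.4]
width: 0.0002
finger_force: 7.4
t: 17.82
tool_pos: [0.5359, 0.3007, 0.2755]
ee_rot: [1.987, 2.429, 0.013]
ft_force: [-0.8, -0.1, -0.9]
width: 0.0009
finger_force: 0.0
[0.53347965 0.29935204 0.27046386]
```

View pics/m7.png

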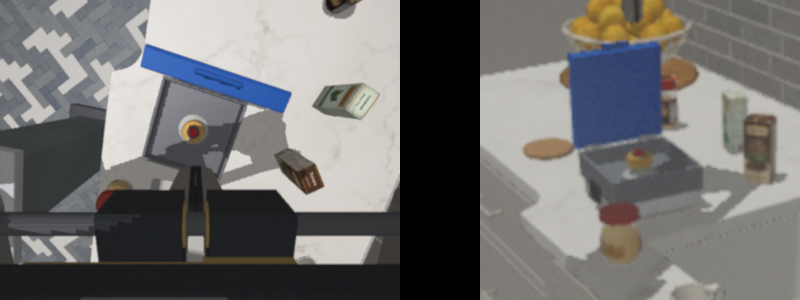

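After release the tip is up again, the nut is unscrewed, and the cover still stands upright (wrist picture, left panel, about (215,78)). I'll work out the arc for closing the cover from behind with the shut fingers.

```bash
python3 - <<'E'
from h import *
print('cover',[pt('w7',u*1.4,v*1.4).round(3) for u,v in((150,52),(285,105),(215,72),(200,66),(148,65),(280,107))])
b=np.array([.144,.99,0]);z=np.array([0,0,1]);H=np.array([.544,.382,.08])
C=lambda f,r=.14,h=.012:H+r*(-b*np.cos(f)+z*np.sin(f))+.024*(b*np.sin(f)+z*np.cos(f))+h*b-.04*z
p=monitor.get_state()['tool_pos'];print('start',p, 'ready',C(1.57)+.03*b)
P=[C(f) for f in (1.57,1.4,1.22,1.04,.86,.68,.5,.34,.2,.1,.03,0)]
print(np.round(P,4));print(np.round(np.diff(P,axis=0),4))
E
```

```text
cover [array([0.47 , 0.397, 0.247]), array([0.619, 0.374, 0.246]), array([0.538, 0.392, 0.247]), array([0.522, 0.394, 0.247]), array([0.47 , 0.385, 0.246]), array([0.614, 0.371, 0.245])]
start [0.53347965 0.29935204 0.27046386] ready [0.55348794 0.44722962 0.18001907]
[[0.5492 0.4175 0.18  ]
 [0.5457 0.3937 0.182 ]
 [0.542  0.3686 0.1797]
 [0.5385 0.3442 0.1729]
 [0.5352 0.3215 0.1618]
 [0.5322 0.301  0.1467]
 [0.5297 0.2836 0.1282]
 [0.5279 0.2711 0.1093]
 [0.5267 0.2628 0.0913]
 [0.526  0.2583 0.0779]
 [0.5257 0.2561 0.0682]
 [0.5256 0.2553 0.064 ]]
[[-0.0035 -0.0238  0.002 ]
 [-0.0037 -0.0252 -0.0023]
 [-0.0035 -0.0244 -0.0068]
 [-0.0033 -0.0228 -0.0111]
 [-0.003  -0.0204 -0.0151]
 [-0.0025 -0.0174 -0.0185]
 [-0.0018 -0.0125 -0.0189]
 [-0.0012 -0.0084 -0.018 ]
 [-0.0006 -0.0044 -0.0135]
 [-0.0003 -0.0023 -0.0097]
 [-0.0001 -0.0008 -0.0042]]
```

```bash

python3 -m pendant '[[0,0,0,0.008,0.055,0,0],[0,0,0,0.008,0.055,0,0],[0,0,0,0.006,0.045,0,0],[0,0,0,0,0,0,0],[0,0,0,0,0,-0.05,0],[0,0,0,0,0,-0.04,0],[0,0,0,0,0,0,0]]'
python3 -m pendant '[[0,0,0,-0.003,-0.02,0,0],[0,0,0,-0.003,-0.02,0,0],[0,0,0,0,0,0,0]]'
```

```text
t: 18.8
tool_pos: [0.5529, 0.4512, 0.1755]
ee_rot: [-1.988, -2.43, 0.013]
ft_force: [0.3, 0.9, 0.1]
width: 0.0006
finger_force: 0.0
t: 19.18
tool_pos: [0.5499, 0.4125, 0.1822]
ee_rot: [1.99, 2.43, 0.003]
ft_force: [0.6, 0.1, -0.2]
width: 0.0004
finger_force: 0.0
```

Just at contact. Next I'll follow the arc down.

```bash

python3 -m pendant '[[0,0,0,-0.003,-0.02,0,0],[0,0,0,-0.0037,-0.025,-0.003,0],[0,0,0,-0.0035,-0.0245,-0.007,0],[0,0,0,-0.0033,-0.023,-0.011,0],[0,0,0,-0.003,-0.0205,-0.015,0],[0,0,0,0,0,0,0]]'
python3 -m pendant '[[0,0,0,-0.0025,-0.0175,-0.0185,0],[0,0,0,-0.002,-0.0125,-0.019,0],[0,0,0,-0.001,-0.0085,-0.018,0],[0,0,0,-0.0006,-0.0045,-0.0135,0],[0,0,0,-0.0003,-0.002,-0.0095,0],[0,0,0,0,0,-0.004,0],[0,0,0,0,0,0,0]]'
python3 -c "
from h import *
cap('side','s8');b=cv2.imread('pics/s8.png')[110:260,150:310];cv2.imwrite('pics/s8c.png',cv2.resize(b,(480,450)))"
```

```text
t: 19.92
tool_pos: [0.5319, 0.2994, 0.1437]
ee_rot: [-1.99, -2.43, 0.003]
ft_force: [-0.5, 0.6, -0.7]
width: 0.0004
finger_force: 0.0
t: 20.8
tool_pos: [0.5267, 0.2563, 0.0643]
ee_rot: [1.988, 2.432, -0.0]
ft_force: [-8.3, -5.7, 24.7]
width: 0.0004
finger_force: 12.2
```

View pics/s8c.png

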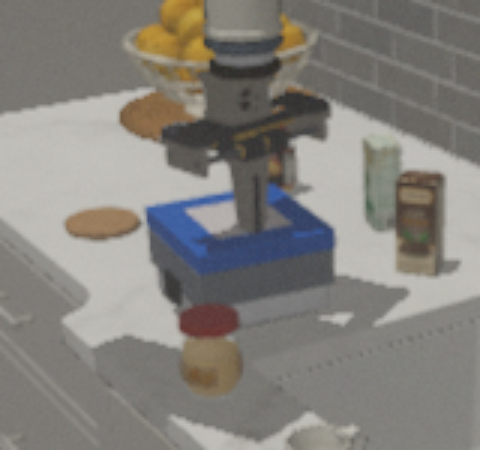

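The cover looks flat on the box, with 25 N at the expected height. I'll rise away and check its height.

```bash

python3 -m pendant '[[0,0,0,0,0,0.01,0],[0,0,0,0,0,0.05,0],[0,0,0,0,0,0.06,0],[0,0,0,0,0,0.06,0],[0,0,0,0,0,0.03,0],[0,0,0,0,0,0,0],[0,0,0,0,0,0,0]]'
python3 - <<'E'
from h import *
cap('wrist','w9')
q=np.load('pics/w9.npz');fl=210/np.tan(np.radians(float(q['fov_y']))/2)
b=np.array([.144,.99,0]);y=np.array([.99,-.144,0]);H=np.array([.544,.382,.104])
for r in (.01,.03,.06,.09,.12):
  for s in (-.06,0,.06):
    c=q['camera_from_world']@np.r_[H-b*r+y*s,1];u,v=fl*c[0]/c[2]+float(q['cx']),fl*c[1]/c[2]+float(q['cy'])
    if 0<=u<560 and 0<=v<420: print(r,s,pt('w9',u,v).round(3))
s=monitor.get_state();print(s['tool_pos'],s['ft_force'])
E
```

```text
t: 21.72
tool_pos: [0.5258, 0.2561, 0.2705]
ee_rot: [-1.988, -2.432, 0.002]
ft_force: [-0.5, 0.2, -0.6]
width: 0.0005
finger_force: 0.0
0.01 -0.06 [0.483 0.381 0.103]
0.01 0 [0.543 0.372 0.103]
0.01 0.06 [0.602 0.363 0.105]
0.03 -0.06 [0.48  0.361 0.105]
0.03 0 [0.54  0.352 0.102]
0.03 0.06 [0.599 0.344 0.103]
0.06 -0.06 [0.476 0.331 0.105]
0.06 0 [0.535 0.323 0.105]
0.06 0.06 [0.595 0.314 0.103]
0.09 -0.06 [0.472 0.302 0.104]
0.09 0 [0.531 0.293 0.104]
0.09 0.06 [0.591 0.284 0.103]
0.12 -0.06 [0.467 0.272 0.104]
0.12 0 [0.527 0.263 0.105]
0.12 0.06 [0.586 0.254 0.103]
[0.52556406 0.25599488 0.2700103 ] [-0.49534103 -0.83493476 -0.13318485]
```

The cover is flat at 0.104 m all over, so it is fully shut. The robot is clear, so I'm handing in.

```bash
python3 -c "
from station import bot
print(bot.close_job())"
```

```text
the job is handed in; nothing more can be done
None
```

I handed the job in at about 22 s with the nut unscrewed to its stop, the tip pressed down for over a second and released, and the cover shut flat; the hand-in returned no verdict, and I judged the press depth from the force readings only.

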